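# Tighten the slicer's recessed clamp screw with the hex key

### The arm

A 6-joint arm with a two-finger parallel gripper is mounted at the origin on the work surface. World frame = base frame: x ahead of the robot, y to its left, z up, the work surface at z = 0. Lengths are in mm, angles in rad, forces in N, time in s.
With the tool pointing down it reaches from about 350 to 975 mm from the base axis. Payload 7.1 kg.
Tool frame: the origin (TCP) lies midway between the tips of the shut fingers; the grasp point (between the pads) lies 19 mm behind it; z points along the fingers, y is the line along which they close (so a half turn about z gives the same grasp; the last joint's range is limited). The gripper opens to 88 mm and grips with 3 to 60 N. Pads are 20 mm wide; open, the fingers measure 115 mm over their backs; the gripper's body (75 mm by 178 mm) begins 61 mm behind the grasp point.
Start: joints at [-1.13, 0.423, 1.63, -0, 1.089, -0.019], TCP at [277.37, -560.063, 222.675] pointing down, gripper open.
Joint ranges: [-3, 3], [-0.9, 2.11], [0.09, 2.58], [-1.31, 4.45], [0.11, 2.69], [-2.54, 2.54]. Speed limits (rad/s): [2.39, 2.39, 3.01, 3.14, 3.14, 3.14].

### API

Orientations are given as a rotation vector (axis times angle).
In Python, from workcell import ctrl gives the robot as it stands. The module is installed in compiled form; this text tells all that it offers.
- The arm moves only by the tool servo_tool, never from a script. Its argument "increments" is a list of rows, each a list of 7 numbers: the shift along the world's x, y, z in cm, then the turn, a rotation vector about the world's x, y, z in degrees, then the opening, from -1 (shut) to 1 (fully open). A call has 1 to 20 rows; each row is the pose to reach, as a shift and turn from the pose commanded when the call began; what a row does not reach only later rows make up. A row lasts 1/12 s, in which the tool goes at most 41.7 mm and 7.16 degrees, less where a joint would pass 70% of its speed; a pose out of reach is approached as far as the arm can. A call with a gripper value outside its range is refused whole. The fingers move at their own pace and stop on an object; the grip force is fixed at half the most. Time passes only in rows, so rows that repeat a pose let the fingers close. It gives the time, the measured TCP pose, the force, the opening and the grip force at its end, in the units of the state.
- ctrl.get_obs(): the state, without advancing time (a new reading comes with each control period).
- ctrl.get_image(name): name is "side" or "top" or "wrist"; returns a dict with "image" (384x512x3 uint8, red, green, blue), "fx", "fy", "cx", "cy" (pixels), "extrinsics" (4x4, takes a point from camera to world coordinates); the wrist camera has in their place "tool_from_camera" (4x4, takes a point from camera to tool coordinates, whose origin is the TCP and whose axes are the flange's). Camera axes: x right, y up, looking along -z (the intrinsics and any distortion apply to the point x, -y, -z); pixel columns grow to the right and rows downward; lengths in mm; the calibration is good to about 2 mm. A picture is of the moment at which its call begins: read the wrist's pose just before it. There is no depth.
- ctrl.close_job(): hands the job in; it is judged then, once.
The state is a dict: "t": time; "qpos": joint angles; "qvel": joint speeds; "joint_torque": joint torques, N m; "ee_pos": TCP position; "orientation": TCP orientation; "ft_force": force on the tool from outside, world axes, zero at the start; "moment": the same for the moment, N m; "width": finger opening in mm; "grasp_force": force on a finger pad.
Only numpy, scipy, OpenCV 4.12 (cv2) and the standard library are available. Lean on these libraries where they do the work, as an engineer would, in place of code of your own. Each camera call takes 0.05 s, during which the arm holds its last target. There are 200 camera calls.

### The job

The blade holder of the vegetable slicer has worked loose. Take the largest T-handle hex key from its stand, feel it into the screw hidden at the bottom of the round boss at the front of the slicer by turning it under light pressure until it drops in (do not force it), and tighten the screw clockwise until it comes up firm. Then put the key back in the hole it came from, upright and let go, and leave everything else standing where it is.

Things in the scene. Friction and masses are not known exactly. Their poses are not given: they have to be found in the camera images.
- key_large: Largest of three T-handle hex keys (about 0.45 kg): bright shaft 80 mm long, six-sided, 17 mm across flats (19.6 over corners), its last 5 mm a round tapered 17 mm nose; red neck above. Origin: centre of the shaft's tip; z points up the shaft; x runs along the cross bar and through two corners of the hexagon. In the stand the neck rests on the top plate and the tip hangs 4 mm above the table.
- key_bar (a point): Centre of the large key's handle, 107 mm above its tip, axes of the key: a red flat-sided cross bar, 90 mm long (x), 20 mm thick (y), 30 mm high, its top 122 mm above the tip. Below it is the round neck, 33 mm diameter, 80 to 92 mm above the tip. The bar is free on both sides for fingers.
- key_medium: The middle T-handle key (12 mm across flats, 80 mm shaft, bar 66 x 15 x 25 mm), too thin for this screw; same frame. To be left in the stand.
- key_small: The smallest T-handle key (8 mm across flats, 80 mm shaft, bar 48 x 12 x 22 mm), too thin for this screw; same frame. To be left in the stand.
- key_stand: Grey bent-sheet stand, fixed to the table: top plate 70 x 205 mm, its top face 84 mm above the table, with three round holes of 24 mm diameter, 66 mm apart in a row along its y axis (middle one at its centre). Origin: centre of its footprint on the table. The keys stand in the holes in any order, cross bars along the stand's x axis.
- slicer: White and aluminium vegetable turning slicer, fixed, 370 mm long along its y axis: upright blade holder (top 167 mm above the table) at the right end as the robot sees it, radish and crank to the left. Origin: on the table, on the vertical axis of the boss that stands out in front (-x) of the blade holder, whose near edge is 57 mm from that axis.
- boss_mouth (a point): Centre of the open top of the round aluminium boss, 40 mm above the table, axes of the slicer. The boss is 46 mm across with a round 32 mm bore, square-edged; the clamp screw's head lies at the bottom of it.
- screw_rim (a point): Centre of the screw head's rim, 22 mm below the mouth of the boss. Hexagon socket, 17.6 mm across flats, 14 mm deep; how it is turned cannot be read and changes from start to start. The key's nose enters at any angle, but unless the hexagons match (within about 0.1 rad) the key stops with its tip 5 mm below the rim; where they match it drops on to 14 mm.
- clamp_screw (a joint): Angle of the clamp screw in rad; grows as it is turned clockwise seen from above (tightened). It starts between 0.1 and 0.6 and comes up firm against a hard stop at 1.60. It turns stiffly (about 0.12 N m) and stays where it is left. Only the large key turns it; key and socket have about 0.07 rad of play either way.
- shaker: Clear jar with a blue lid, 60 mm diameter, 85 mm high. Origin: centre of its underside. Bystander.
- tumbler: Drinking glass, 68 mm diameter, 100 mm high. Origin: centre of its underside. Bystander.
- soup_bowl: Dark red lacquer bowl, 110 mm diameter, 55 mm high. Origin: centre of its underside. Bystander.
- sauce_dish: White sauce dish, 90 mm diameter, 20 mm high. Origin: centre of its underside. Bystander.
- comb_cassette: White spare comb cassette for the slicer, 50 x 125 x 12 mm, lying flat. Origin: centre of its underside. Bystander.
There are look-alikes about, which are no part of the job. Leave any green or purple look-alike of the key_large alone.

How it is judged:
By the outcome, as a careful person would: the job done as asked, in the order asked, and still so for the second after the job is handed in, with the robot touching nothing.
It also fails if it takes over 64 s, if anything falls off the work surface, if the arm or the gripper's body presses on something with over 40 N, if the wrist force passes 120 N, or if a joint passes its speed limit or range.

## Working session

There is one attempt and no reset: what is moved stays moved. The work goes in short steps, Python scripts to look and compute and a tool call to move; the robot and the scene stay as the last step left them, time stands still between calls to the robot, and variables do not carry over. Pictures are saved under pics/ and viewed, at most 10 in all, crops included, and the job is handed in when it is done.

Besides the shell and the picture viewer there is one more tool, called after "Request:" as name(argument=value, ...) on one line, values as JSON. servo_tool: Moves the arm, as the interface text tells. Its arguments: {"type":"object","properties":{"increments":{"type":"array","items":{"type":"array","items":{"type":"number"}}}},"required":["increments"]}

```bash
mkdir -p pics
cat > h.py <<'E'
import numpy as np, cv2
from workcell import ctrl
from scipy.spatial.transform import Rotation as R
def save(name,fn):
    d=ctrl.get_image(name); cv2.imwrite(fn,d["image"][:,:,::-1]); return d
def cam(d,o=None):
    if "extrinsics" in d: return np.array(d["extrinsics"])
    T=np.eye(4);T[:3,:3]=R.from_rotvec(o["orientation"]).as_matrix();T[:3,3]=o["ee_pos"]
    return T@np.array(d["tool_from_camera"])
def px2w(d,T,u,v,z):
    r=T[:3,:3]@np.array([(u-d["cx"])/d["fx"],-(v-d["cy"])/d["fy"],-1.])
    return T[:3,3]+r*(z-T[2,3])/r[2]
def w2px(d,T,p):
    c=T[:3,:3].T@(np.array(p)-T[:3,3]); return d["cx"]+d["fx"]*c[0]/-c[2], d["cy"]-d["fy"]*c[1]/-c[2]
E
python3 - <<'E'
from h import *
import pickle
o=ctrl.get_obs();print(o)
D={}
for n in("top","side","wrist"):
    d=save(n,f"pics/{n}0.png");D[n]=d;print(n,{k:v for k,v in d.items() if k!="image"})
pickle.dump((o,D),open("d0.pkl","wb"))
a=np.hstack([cv2.resize(D[n]["image"],(400,300)) for n in("side","wrist")])
cv2.imwrite("pics/sw.png",a[:,:,::-1])
E
```

```text
{'t': 0.0, 'qpos': array([-1.13002292e+00,  4.23825541e-01,  1.63064833e+00,  3.22741335e-05,
        1.08859961e+00, -1.89983882e-02]), 'qvel': array([-1.54111415e-03,  6.74129026e-04, -9.50458136e-04, -6.90315794e-05,
        5.57889052e-04,  1.21903258e-03]), 'joint_torque': array([ 1.86398705e-03, -5.44626260e+01, -2.73668307e+01,  6.44523581e-02,
        2.27531459e-02, -8.47896695e-05]), 'ee_pos': array([ 277.14429772, -559.5983823 ,  221.92761809]), 'orientation': array([-3.05753447e+00, -7.15509242e-01,  4.42806549e-04]), 'ft_force': array([-0.6300467 , -0.37881889, -0.3062604 ]), 'moment': array([ 0.02181977, -0.0010161 ,  0.0043393 ]), 'grasp_force': 0.0, 'width': 87.60164992692226}
top {'fx': 497.79176975978066, 'fy': 497.79176975978066, 'cx': 252.27717202205991, 'cy': 194.0113641476927, 'extrinsics': array([[ 1.40228369e-02,  9.78714317e-01, -2.04747761e-01,
         2.97885017e+02],
       [-9.99880379e-01,  1.50618378e-02,  3.51689752e-03,
        -3.77448324e+01],
       [ 6.52591552e-03,  2.04673952e-01,  9.78808452e-01,
         1.22585844e+03],
       [ 0.00000000e+
[... 303 characters left out ...]
8176192e-01,  7.55213542e-01,
         6.69653213e+02],
       [-2.02071697e-02,  7.65624352e-01,  6.42970468e-01,
         6.91878358e+02],
       [ 0.00000000e+00,  0.00000000e+00,  0.00000000e+00,
         1.00000000e+00]])}
wrist {'fx': 281.51559111858245, 'fy': 281.51559111858245, 'cx': 255.28130303007245, 'cy': 190.98290864958616, 'tool_from_camera': array([[ 1.93915259e-03,  9.65230085e-01,  2.61394572e-01,
         7.11199035e+01],
       [ 9.99996803e-01, -2.29591798e-03,  1.05948150e-03,
         4.72792118e-02],
       [ 1.62278392e-03,  2.61391682e-01, -9.65231452e-01,
        -1.62004803e+02],
       [ 0.00000000e+00,  0.00000000e+00,  0.00000000e+00,
         1.00000000e+00]])}
```

View pics/top0.png

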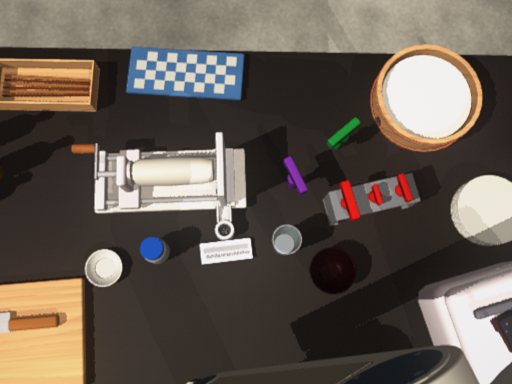

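View pics/sw.png

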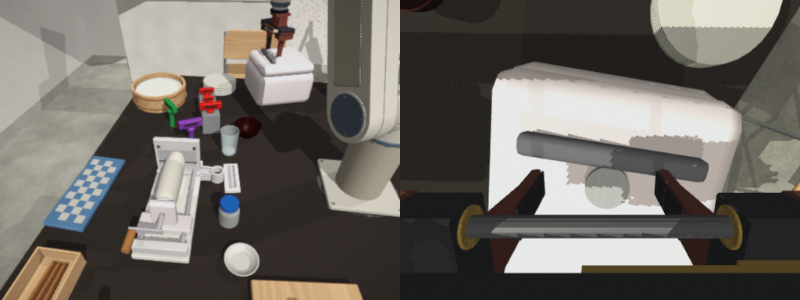

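Top view: three red bars on the stand at (350,200), (376,194) and (404,188). The look-alikes are green (344,133) and purple (294,174), and the boss is at (224,230). The red bar at (350,200) looks longest, so it fits key_large; I'll measure it and confirm in a crop.

Run:
```python
from h import *
import pickle
o,D=pickle.load(open("d0.pkl","rb"))
d=D["top"];T=cam(d);im=d["image"]
i=im.astype(int)
m=((i[...,0]>150)&(i[...,1]<70)&(i[...,2]<70)).astype(np.uint8)
n,l,s,c=cv2.connectedComponentsWithStats(m)
for k in range(1,n):
    if s[k,4]<40: continue
    pts=np.argwhere(l==k)[:,::-1].astype(np.float32)
    w=np.array([px2w(d,T,u,v,126)[:2] for u,v in pts],np.float32)
    print(c[k],s[k,4],cv2.minAreaRect(w))
g=cv2.cvtColor(im,cv2.COLOR_RGB2GRAY)
print("boss",px2w(d,T,224,230,40))
a=np.hstack([cv2.resize(im[165:235,310:430],None,fx=3.3,fy=3.3*1.5,interpolation=2),cv2.resize(im[195:265,190:310],None,fx=3.3,fy=3.3*1.5,interpolation=2)])
cv2.imwrite("pics/c1.png",a[:,:,::-1])
```

```text
[405.05649718 186.94350282] 177 ((549.9812622070312, -387.6715087890625), (63.9547004699707, 15.872848510742188), 17.450876235961914)
[350.02915452 199.75218659] 343 ((518.6759643554688, -261.9439392089844), (88.82540893554688, 20.443374633789062), 15.736714363098145)
[377.11428571 193.7047619 ] 105 ((533.2254638671875, -323.52166748046875), (45.891727447509766, 12.51420783996582), 15.177362442016602)
[398.14035088 190.59649123] 57 ((540.3756713867188, -371.44012451171875), (26.560091018676758, 12.931962966918945), 19.102842330932617)
[371.30612245 196.75510204] 49 ((524.787841796875, -309.9327697753906), (24.119884490966797, 12.21666431427002), 11.862186431884766)
boss [456.79084799  24.52329441  40.        ]
```

View pics/c1.png

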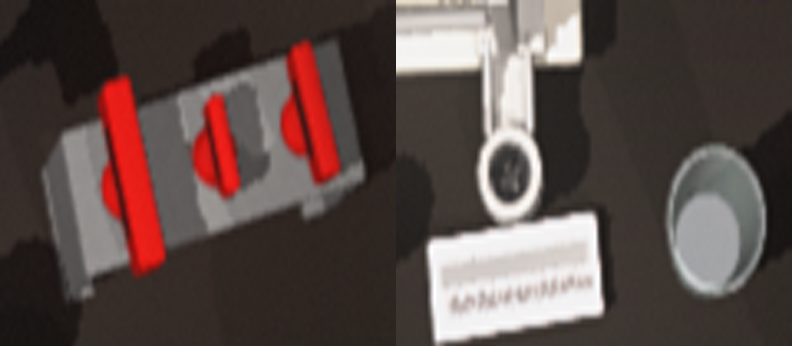

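The crop confirms it: the left red bar measures 89 x 20 mm, so it is key_large, at about (519,-262) with the bar at 15°. Now I'll go above it with the last joint wound back, to leave room for clockwise turning.

Request:
servo_tool(increments=[[0, 0, 1, 0, 0, 7, 0], [0, 0, 2, 0, 0, 14, 0], [1, 1.5, 3, 0, 0, 21, 0], [2.5, 3, 3, 0, 0, 28, 0], [4, 5, 3, 0, 0, 35, 0], [5.5, 7, 3, 0, 0, 42, 0], [7, 9, 3, 0, 0, 49, 0], [8.5, 11, 3, 0, 0, 56, 0], [10, 13, 3, 0, 0, 63, 0], [11.5, 15, 3, 0, 0, 70, 0], [13, 17, 3, 0, 0, 77, 0], [14.5, 19, 3, 0, 0, 84, 0], [16, 21, 3, 0, 0, 91, 0], [17.5, 22.5, 3, 0, 0, 98, 0], [19, 24, 3, 0, 0, 105, 0], [20.5, 25.5, 3, 0, 0, 112, 0], [22, 27, 3, 0, 0, 119, 0], [23, 28.5, 3, 0, 0, 126, 0], [24, 29.5, 3, 0, 0, 133, 0], [24.2, 29.8, 3, 0, 0, 140, 0]])

```text
t: 1.82
ee_pos: [520.6, -260.4, 252.4]
orientation: [0.362, 3.121, 0.001]
ft_force: [-0.2, 0.1, -1.0]
width: 43.7
grasp_force: 0.0
```

Request:
servo_tool(increments=[[0, 0, 0, 0, 0, 7, 0], [0, 0, -1, 0, 0, 14, 0], [0, 0, -2, 0, 0, 21, 0], [0, 0, -3, 0, 0, 28, 0], [0, 0, -3, 0, 0, 28.7, 0], [0, 0, -3, 0, 0, 28.7, 0], [0, 0, -3, 0, 0, 28.7, 0]])

```text
t: 2.4
ee_pos: [519.5, -262.2, 223.0]
orientation: [-0.406, 3.115, -0.0]
ft_force: [0.5, 0.3, 0.5]
width: 44.1
grasp_force: 0.0
```

Run:
```python
from h import *
o=ctrl.get_obs();print(o["t"],o["ee_pos"],R.from_rotvec(o["orientation"]).as_matrix().round(3),o["qpos"],o["width"])
d=save("wrist","pics/w1.png");T=cam(d,o)
i=d["image"].astype(int)
m=((i[...,0]>150)&(i[...,1]<80)&(i[...,2]<80)).astype(np.uint8)
n,l,s,c=cv2.connectedComponentsWithStats(m)
for k in range(1,n):
    if s[k,4]<100: continue
    pts=np.argwhere(l==k)[:,::-1].astype(np.float32)
    w=np.array([px2w(d,T,u,v,126)[:2] for u,v in pts],np.float32)
    print(c[k],s[k],cv2.minAreaRect(w))
```

```text
2.4 [ 519.54962937 -262.16862096  223.04059205] [[-0.967 -0.256  0.   ]
 [-0.256  0.967 -0.   ]
 [-0.    -0.    -1.   ]] [-4.87776211e-01  3.59833736e-01  1.72719828e+00 -1.16172688e-06
  1.05425636e+00 -2.31774160e+00] 44.08157423566858
[255.12487153 189.92394656] [ 241  145   29   92 1946] ((519.5674438476562, -261.9821472167969), (89.83257293701172, 26.634653091430664), 14.931723594665527)
[126.07595819 184.96585366] [ 109  156   40   67 1435] ((547.3380126953125, -376.2148132324219), (64.7857666015625, 33.941505432128906), 16.558860778808594)
[192.68060395 187.30662021] [180 166  29  48 861] ((532.0921630859375, -318.26177978515625), (46.231353759765625, 26.541934967041016), 14.949220657348633)
```

View pics/w1.png

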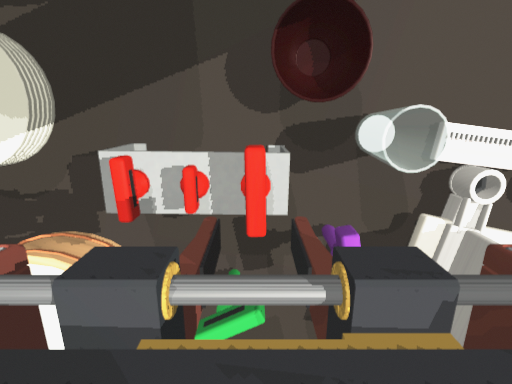

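Wrist view: the bar is centred at (256,190), aligned with the tool and between the fingers. The boss mouth is at about (487,185). I'll go down and grip.

Request:
servo_tool(increments=[[0, 0, -3, 0, 0, 0, 0], [0, 0, -6, 0, 0, 0, 0], [0, 0, -9, 0, 0, 0, 0], [0, 0, -11, 0, 0, 0, 0], [0, 0, -12.3, 0, 0, 0, 0], [0, 0, -12.3, 0, 0, 0, 0], [0, 0, -12.3, 0, 0, 0, -1], [0, 0, -12.3, 0, 0, 0, -1], [0, 0, -12.3, 0, 0, 0, -1], [0, 0, -12.3, 0, 0, 0, -1], [0, 0, -12.3, 0, 0, 0, -1], [0, 0, -12.3, 0, 0, 0, -1]])

```text
t: 3.45
ee_pos: [520.2, -262.3, 101.1]
orientation: [-0.41, 3.113, -0.002]
ft_force: [-1.7, 1.4, 7.2]
width: 19.7
grasp_force: 30.0
```

Request:
servo_tool(increments=[[0, 0, 1, 0, 0, 0, -1], [0, 0, 2.5, 0, 0, 0, -1], [0, 0, 5, 0, 0, 0, -1], [0, 0, 8, 0, 0, 0, -1], [0, 0, 11, 0, 0, 0, -1], [0, 0, 13, 0, 0, 0, -1], [0, 0, 13, 0, 0, 0, -1], [0, 0, 13, 0, 0, 0, -1], [0, 0, 13, 0, 0, 0, -1]])

```text
t: 4.2
ee_pos: [518.1, -261.4, 228.1]
orientation: [0.411, -3.112, -0.002]
ft_force: [0.1, -0.1, -6.4]
width: 20.0
grasp_force: 30.0
```

Run:
```python
from h import *
o=ctrl.get_obs();print(o["t"],o["ee_pos"],o["width"],o["ft_force"],o["moment"])
d=save("wrist","pics/w2.png");T=cam(d,o)
g=cv2.cvtColor(d["image"],cv2.COLOR_RGB2GRAY)
q=o["ee_pos"];print("tip px",w2px(d,T,[q[0],q[1],q[2]-97]), "pred boss",w2px(d,T,[457,24.5,40]))
```

```text
4.2 [ 518.14416846 -261.41532112  228.12321351] 20.017322475452534 [ 0.0675944  -0.14775432 -6.42841675] [ 0.06503082 -0.10090816 -0.0083804 ]
tip px (np.float64(254.59860444091984), np.float64(192.63872471597372)) pred boss (np.float64(481.86304220005644), np.float64(185.6654962655097))
```

View pics/w2.png

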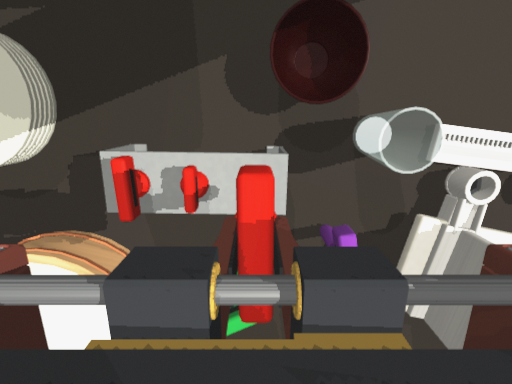

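Key held and lifted; the boss at (475,186) agrees with the top-view estimate of (457,24.5). Next I'll look from a point 80 mm short of it.

Request:
servo_tool(increments=[[0, 1, 0, 0, 0, 0, -1], [-0.5, 3, 0, 0, 0, 0, -1], [-1.5, 6, 0, 0, 0, 0, -1], [-2.5, 9, 0, 0, 0, 0, -1], [-3.5, 12, 0, 0, 0, 0, -1], [-4.5, 15, 0, 0, 0, 0, -1], [-5.2, 17.5, 0, 0, 0, 0, -1], [-5.8, 19.5, 0, 0, 0, 0, -1], [-6.1, 20.6, 0, 0, 0, 0, -1], [-6.1, 20.6, 0, 0, 0, 0, -1], [-6.1, 20.6, 0, 0, 0, 0, -1], [-6.1, 20.6, 0, 0, 0, 0, -1]])

```text
t: 5.25
ee_pos: [458.7, -56.5, 229.4]
orientation: [0.411, -3.114, 0.001]
ft_force: [0.2, 0.4, -4.8]
width: 19.6
grasp_force: 30.0
```

Run:
```python
from h import *
import pickle
o=ctrl.get_obs();print(o["t"],o["ee_pos"],o["ft_force"],o["qpos"])
d=save("wrist","pics/w3.png");T=cam(d,o)
pickle.dump((o,d),open("d3.pkl","wb"))
u,v=w2px(d,T,[457,24.5,40]);print(u,v)
u,v=int(u),int(v)
c=d["image"][max(0,v-60):v+60,u-60:u+60]
d0=pickle.load(open("d0.pkl","rb"))[1]["top"];c0=d0["image"][210:250,204:244]
cv2.imwrite("pics/c3.png",np.hstack([cv2.resize(c,(480,480)) if c.shape[0]==120 else cv2.resize(c,(480,4*c.shape[0])),cv2.resize(c0,(300,480),interpolation=0)])[:,:,::-1])
print(u-60,max(0,v-60))
```

```text
5.25 [458.72219519 -56.53824837 229.44245915] [ 0.20172204  0.35315357 -4.83786433] [-1.48125642e-01  1.72516195e-01  1.97139561e+00 -4.56650906e-04
  9.97731419e-01 -1.98135100e+00]
315.88933473139997 188.15984143577913
255 128
```

View pics/c3.png

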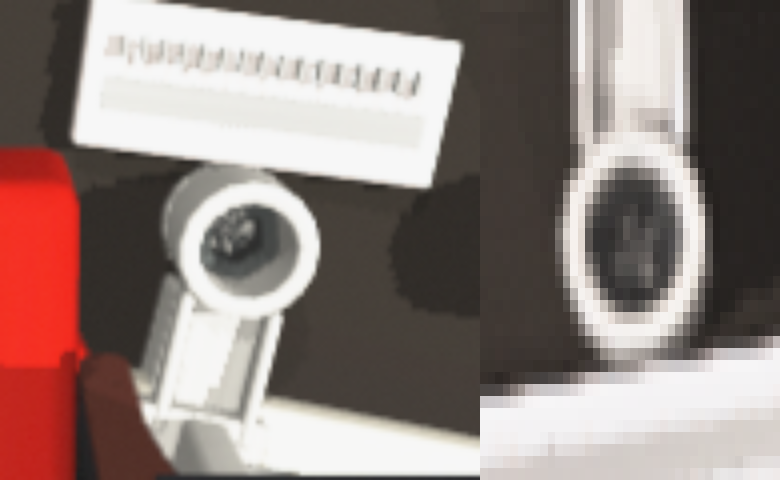

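The crop shows the boss ring centred at wrist pixel (317,190). The screw is visible down the bore, and the top view again gives (224,230).

Run:
```python
from h import *
import pickle
o,d=pickle.load(open("d3.pkl","rb"));T=cam(d,o)
p=px2w(d,T,317,190,40);print(p)
o=ctrl.get_obs();print(p-o["ee_pos"],o["ee_pos"])
d=pickle.load(open("d0.pkl","rb"))[1]["top"];print(px2w(d,cam(d),223.9,230,40))
```

```text
[458.95752778  26.65834028  40.        ]
[ 1.74091726e-01  8.34277677e+01 -1.89495592e+02] [458.78343605 -56.76942739 229.49559232]
[456.78727759  24.76285076  40.        ]
```

Request:
servo_tool(increments=[[0, 1, 0, 0, 0, 0, -1], [0, 3, 0, 0, 0, 0, -1], [0, 5.5, 0, 0, 0, 0, -1], [0, 7.5, 0, 0, 0, 0, -1], [0, 8.1, 0, 0, 0, 0, -1], [0, 8.1, -1, 0, 0, 0, -1], [0, 8.1, -3.5, 0, 0, 0, -1], [0, 8.1, -6, 0, 0, 0, -1], [0, 8.1, -8, 0, 0, 0, -1], [0, 8.1, -8.5, 0, 0, 0, -1], [0, 8.1, -9, 0, 0, 0, -1], [0, 8.1, -9.5, 0, 0, 0, -1], [0, 8.1, -10, 0, 0, 0, -1], [0, 8.1, -10.5, 0, 0, 0, -1], [0, 8.1, -10.5, 0, 0, 0, -1], [0, 8.1, -10.5, 0, 0, 0, -1]])

```text
t: 6.63
ee_pos: [458.5, 24.9, 124.9]
orientation: [-0.411, 3.114, -0.0]
ft_force: [0.4, -0.2, -5.3]
width: 20.1
grasp_force: 30.0
```

Request:
servo_tool(increments=[[0, 0, -0.3, 0, 0, 0, -1], [0, 0, -0.6, 0, 0, 0, -1], [0, 0, -0.8, 0, 0, 0, -1], [0, 0, -1.0, 0, 0, 0, -1], [0, 0, -1.1, 0, 0, 0, -1], [0, 0, -1.2, 0, 0, 0, -1], [0, 0, -1.2, 0, 0, 0, -1], [0, 0, -1.2, 0, 0, 0, -1]])

```text
t: 7.3
ee_pos: [458.5, 25.0, 112.7]
orientation: [-0.411, 3.114, 0.0]
ft_force: [0.6, 0.1, -4.5]
width: 19.9
grasp_force: 30.0
```

Request:
servo_tool(increments=[[0, 0, -0.1, 0, 0, 0, -1], [0, 0, -0.2, 0, 0, 0, -1], [0, 0, -0.3, 0, 0, 0, -1], [0, 0, -0.4, 0, 0, 0, -1], [0, 0, -0.4, 0, 0, 0, -1], [0, 0, -0.4, 0, 0, 0, -1]])

```text
t: 7.8
ee_pos: [458.6, 25.2, 108.7]
orientation: [-0.411, 3.114, 0.001]
ft_force: [0.5, 4.5, -4.4]
width: 20.0
grasp_force: 30.0
```

Request:
servo_tool(increments=[[0, 0.05, 0, 0, 0, 0, -1], [0, 0.1, 0, 0, 0, 0, -1], [0, 0.1, -0.1, 0, 0, 0, -1], [0, 0.1, -0.1, 0, 0, 0, -1]])

```text
t: 8.13
ee_pos: [458.6, 25.8, 107.7]
orientation: [-0.412, 3.114, -0.001]
ft_force: [1.6, 0.8, -4.0]
width: 19.7
grasp_force: 30.0
```

Request:
servo_tool(increments=[[0, 0, -0.1, 0, 0, 0, -1], [0, 0, -0.1, 0, 0, 0, -1], [0, 0, -0.1, 0, 0, 0, -1]])

```text
t: 8.38
ee_pos: [458.5, 25.8, 106.7]
orientation: [-0.411, 3.114, -0.0]
ft_force: [1.8, 0.8, -5.2]
width: 19.9
grasp_force: 30.0
```

Request:
servo_tool(increments=[[0, 0, -0.1, 0, 0, 0, -1], [0, 0, -0.1, 0, 0, 0, -1], [0, 0, -0.1, 0, 0, 0, -1]])

```text
t: 8.63
ee_pos: [458.6, 25.9, 105.7]
orientation: [-0.411, 3.114, -0.0]
ft_force: [2.8, 0.3, -2.4]
width: 19.8
grasp_force: 30.0
```

Request:
servo_tool(increments=[[0, 0, -0.1, 0, 0, 0, -1], [0, 0, -0.1, 0, 0, 0, -1], [0, 0, -0.1, 0, 0, 0, -1]])

```text
t: 8.88
ee_pos: [458.6, 25.9, 104.7]
orientation: [-0.411, 3.114, -0.0]
ft_force: [2.2, 0.5, -2.1]
width: 19.7
grasp_force: 30.0
```

Request:
servo_tool(increments=[[0, 0, -0.1, 0, 0, 0, -1], [0, 0, -0.2, 0, 0, 0, -1], [0, 0, -0.2, 0, 0, 0, -1]])

```text
t: 9.13
ee_pos: [458.6, 25.9, 102.7]
orientation: [-0.411, 3.114, -0.0]
ft_force: [2.4, 0.4, -0.9]
width: 19.9
grasp_force: 30.0
```

Request:
servo_tool(increments=[[0, 0, -0.1, 0, 0, 0, -1], [0, 0, -0.15, 0, 0, 0, -1], [0, 0, -0.15, 0, 0, 0, -1]])

```text
t: 9.38
ee_pos: [458.6, 25.9, 101.2]
orientation: [-0.411, 3.114, -0.0]
ft_force: [2.2, -0.8, 1.5]
width: 19.9
grasp_force: 30.0
```

Run:
```python
from h import *
o=ctrl.get_obs();print(o["t"],o["ee_pos"],o["ft_force"],o["moment"],o["qpos"])
d=save("wrist","pics/w4.png");s=save("side","pics/s4.png")
T=cam(s);u,v=w2px(s,T,[458,26,80]);u,v=int(u),int(v)
c=s["image"][v-45:v+35,u-50:u+50]
print(u,v,w2px(s,T,[458,26,126]),w2px(s,T,[458,26,40]))
w=d["image"][100:340,180:340]
cv2.imwrite("pics/c4.png",np.hstack([cv2.resize(c,(500,400),interpolation=2),cv2.resize(w,(267,400))])[:,:,::-1])
```

```text
9.3833 [458.57484926  25.92368064 101.22862495] [ 2.16898219 -0.84128914  1.48825991] [ 0.00563442 -0.71442061  0.05102866] [ 3.05994745e-02  3.83681619e-01  2.06942826e+00 -9.36447724e-05
  6.88090712e-01 -1.80275541e+00]
278 206 (np.float64(279.11469709579995), np.float64(192.51686217640625)) (np.float64(278.56475063280976), np.float64(217.15280610950484))
```

View pics/c4.png

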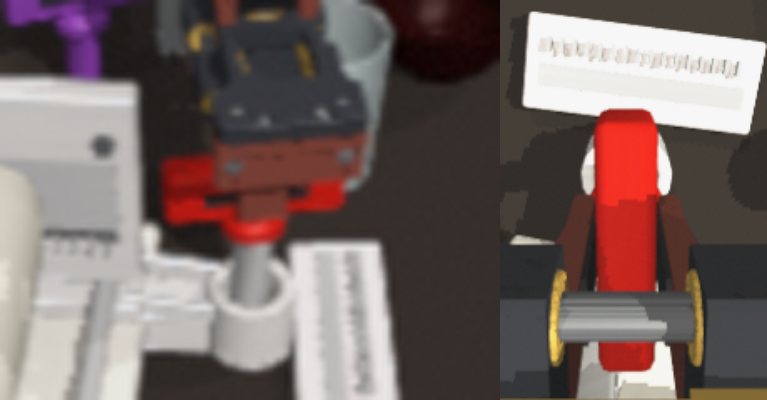

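The key has gone right in: tip about 14 mm under the rim, no slip in the hand, and the hexagons happened to match. I'll tighten clockwise.

Request:
servo_tool(increments=[[0.02, 0, 0, 0, 0, -2, -1], [0.02, 0, 0, 0, 0, -5, -1], [0.02, 0, 0, 0, 0, -8, -1], [0.02, 0, 0, 0, 0, -11, -1], [0.02, 0, 0, 0, 0, -14, -1], [0.02, 0, 0, 0, 0, -17, -1], [0.02, 0, 0, 0, 0, -20, -1]])

```text
t: 10.07
ee_pos: [458.6, 26.3, 101.2]
orientation: [0.14, 3.138, 0.001]
ft_force: [1.9, 2.2, 2.4]
width: 19.8
grasp_force: 30.0
```

```bash
cat > s.py <<'E'
from h import *
o=ctrl.get_obs();M=R.from_rotvec(o["orientation"]).as_matrix()
print(o["t"],o["ee_pos"].round(1),"yaw",np.degrees(np.arctan2(M[1,1],M[0,1])).round(2),"F",o["ft_force"].round(2),"M",o["moment"].round(3),"q6",o["qpos"][5].round(3),"w",round(o["width"],1))
E
python3 s.py
```

```text
10.0667 [458.6  26.3 101.2] yaw 84.89 F [1.94 2.19 2.38] M [ 0.681 -0.62   0.162] q6 -1.451 w 19.8
```

Request:
servo_tool(increments=[[0, 0, 0, 0, 0, -3, -1], [0, 0, 0, 0, 0, -6, -1], [0, 0, 0, 0, 0, -9, -1], [0, 0, 0, 0, 0, -12, -1], [0, 0, 0, 0, 0, -15, -1], [0, 0, 0, 0, 0, -18, -1], [0, 0, 0, 0, 0, -21, -1], [0, 0, 0, 0, 0, -24, -1], [0, 0, 0, 0, 0, -27, -1], [0, 0, 0, 0, 0, -30, -1]])

```text
t: 10.9
ee_pos: [458.9, 26.7, 101.2]
orientation: [0.948, 2.995, 0.002]
ft_force: [2.6, 4.6, 0.7]
width: 20.3
grasp_force: 30.0
```

```bash
python3 s.py
```

```text
10.9 [458.9  26.7 101.2] yaw 54.87 F [2.62 4.62 0.69] M [ 1.296 -0.76   0.171] q6 -0.928 w 20.3
```

Request:
servo_tool(increments=[[0.02, 0.05, 0, 0, 0, -2, -1], [0.03, 0.07, 0, 0, 0, -4, -1], [0.03, 0.07, 0, 0, 0, -6, -1], [0.03, 0.07, 0, 0, 0, -8, -1], [0.03, 0.07, 0, 0, 0, -10, -1]])

```text
t: 11.32
ee_pos: [459.1, 27.1, 101.2]
orientation: [1.204, 2.902, 0.001]
ft_force: [2.2, 3.1, 0.7]
width: 20.0
grasp_force: 30.0
```

```bash
python3 s.py
```

```text
11.3167 [459.1  27.1 101.2] yaw 44.93 F [2.22 3.08 0.65] M [ 0.915 -0.717  0.069] q6 -0.752 w 20.0
```

Request:
servo_tool(increments=[[0.02, 0.03, 0, 0, 0, -2, -1], [0.02, 0.04, 0, 0, 0, -4, -1], [0.02, 0.04, 0, 0, 0, -6, -1], [0.02, 0.04, 0, 0, 0, -8, -1]])

```text
t: 11.65
ee_pos: [459.2, 27.4, 101.2]
orientation: [1.403, 2.811, 0.001]
ft_force: [2.8, 2.2, 1.1]
width: 19.8
grasp_force: 30.0
```

```bash
python3 s.py
```

```text
11.65 [459.2  27.4 101.2] yaw 36.94 F [2.83 2.25 1.11] M [ 0.667 -0.718  0.105] q6 -0.612 w 19.8
```

Request:
servo_tool(increments=[[0, 0, 0, 0, 0, -2, -1], [0, 0, 0, 0, 0, -4, -1], [0, 0, 0, 0, 0, -6, -1]])

```text
t: 11.9
ee_pos: [459.3, 27.5, 101.2]
orientation: [1.548, 2.733, 0.001]
ft_force: [3.4, 1.7, 1.3]
width: 19.8
grasp_force: 30.0
```

```bash
python3 s.py
```

```text
11.9 [459.3  27.5 101.2] yaw 30.93 F [3.39 1.74 1.31] M [ 0.701 -0.757  0.179] q6 -0.507 w 19.8
```

Request:
servo_tool(increments=[[0.03, 0, 0, 0, 0, -2, -1], [0.03, 0, 0, 0, 0, -4, -1], [0.03, 0, 0, 0, 0, -6, -1]])

```text
t: 12.15
ee_pos: [459.5, 27.5, 101.2]
orientation: [-1.689, -2.649, -0.001]
ft_force: [1.9, 2.9, 1.1]
width: 19.9
grasp_force: 30.0
```

```bash
python3 s.py
```

```text
12.15 [459.5  27.5 101.2] yaw 24.93 F [1.87 2.94 1.11] M [ 0.733 -0.639  0.154] q6 -0.403 w 19.9
```

Request:
servo_tool(increments=[[0, 0, 0, 0, 0, -2, -1], [0, 0, 0, 0, 0, -4, -1], [0, 0, 0, 0, 0, -6, -1]])

```text
t: 12.4
ee_pos: [459.5, 27.4, 101.2]
orientation: [1.824, 2.558, 0.001]
ft_force: [1.8, 2.0, 0.4]
width: 20.0
grasp_force: 30.2
```

```bash
python3 s.py
```

```text
12.4 [459.5  27.4 101.2] yaw 19.0 F [1.85 1.98 0.39] M [ 0.596 -0.686  0.593] q6 -0.299 w 20.0
```

Request:
servo_tool(increments=[[0, 0, 0, 0, 0, -1, -1], [0, 0, 0, 0, 0, -2, -1], [0, 0, 0, 0, 0, -2, -1]])

```text
t: 12.65
ee_pos: [459.5, 27.2, 101.2]
orientation: [1.868, 2.526, 0.0]
ft_force: [2.3, 2.5, -1.4]
width: 20.0
grasp_force: 30.3
```

```bash
python3 s.py
```

```text
12.65 [459.5  27.2 101.2] yaw 17.05 F [ 2.33  2.54 -1.38] M [ 0.724 -0.751  0.656] q6 -0.264 w 20.0
```

The torque jumped from 0.15 to 0.65 N m, so the screw is firm. I'll ease off slightly, lift out, and carry the key back, turning it to its original heading.

Request:
servo_tool(increments=[[0, 0, 0, 0, 0, 1.5, -1], [0, 0, 0, 0, 0, 3, -1], [0, 0, 0.5, 0, 0, 3, -1], [0, 0, 1.2, 0, 0, 3, -1], [0, 0, 2, 0, 0, 3, -1], [0, 0, 3, 0, 0, 3, -1], [0, 0, 5, 0, 0, 3, -1], [0, 0, 8, 0, 0, 3, -1], [0, 0, 11, 0, 0, 3, -1], [0, 0, 12.8, 0, 0, 3, -1], [0, 0, 12.8, 0, 0, 3, -1]])

```text
t: 13.57
ee_pos: [460.9, 27.0, 233.2]
orientation: [1.798, 2.57, 0.006]
ft_force: [0.2, -0.4, -5.2]
width: 20.0
grasp_force: 30.0
```

Request:
servo_tool(increments=[[0, -0.5, 0, 0, 0, 3, -1], [0.2, -1.5, 0, 0, 0, 7, -1], [0.5, -3, 0, 0, 0, 12, -1], [0.8, -4.5, 0, 0, 0, 17, -1], [1.2, -6.5, 0, 0, 0, 22, -1], [1.6, -8.5, 0, 0, 0, 27, -1], [2, -10.5, 0, 0, 0, 32, -1], [2.5, -12.5, 0, 0, 0, 37, -1], [3, -14.5, 0, 0, 0, 42, -1], [3.5, -16.5, 0, 0, 0, 47, -1], [4, -18.5, 0, 0, 0, 52, -1], [4.5, -20.5, 0, 0, 0, 57, -1], [5, -22.5, 0, 0, 0, 62, -1], [5.5, -24.5, 0, 0, 0, 67, -1], [5.7, -26, 0, 0, 0, 72, -1], [5.9, -27.5, 0, 0, 0, 77, -1], [6, -28.5, 0, 0, 0, 82, -1], [6, -28.9, 0, 0, 0, 84.9, -1], [6, -28.9, 0, 0, 0, 84.9, -1], [6, -28.9, 0, 0, 0, 84.9, -1]])

```text
t: 15.23
ee_pos: [518.1, -261.5, 227.7]
orientation: [0.404, -3.113, -0.003]
ft_force: [-0.2, -0.5, -5.6]
width: 20.0
grasp_force: 30.0
```

```bash
python3 s.py
python3 - <<'E'
from h import *
o=ctrl.get_obs();d=save("wrist","pics/w5.png");t=save("top","pics/t5.png");s=save("side","pics/s5.png")
T=cam(s);u,v=[int(x) for x in w2px(s,T,[519,-262,180])]
c=s["image"][max(0,v-40):v+50,u-60:u+60]
a=cv2.imread("pics/w2.png")[:,100:400];b=cv2.imread("pics/w5.png")[:,100:400]
r=np.hstack([cv2.resize(a,(234,300)),cv2.resize(b,(234,300)),cv2.resize(c,(330,300))[:,:,::-1]])
cv2.imwrite("pics/c5.png",r)
E
```

```text
15.2333 [ 518.1 -261.5  227.7] yaw 104.8 F [-0.24 -0.48 -5.57] M [ 0.088 -0.084 -0.012] q6 -2.317 w 20.0
```

View pics/c5.png

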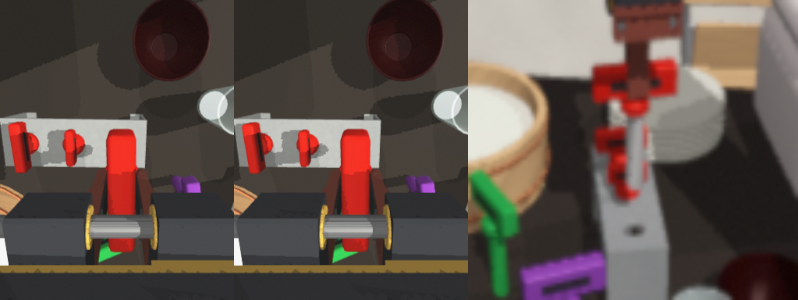

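The key sits in the hand just as it did after the first lift, and the free hole is directly below. I'll lower it.

Request:
servo_tool(increments=[[0, 0, 0, 0, 0, 0, -1], [0, 0, 0, 0, 0, 0, -1], [0, 0, -1.5, 0, 0, 0, -1], [0, 0, -3, 0, 0, 0, -1], [0, 0, -4, 0, 0, 0, -1], [0, 0, -4.5, 0, 0, 0, -1], [0, 0, -5, 0, 0, 0, -1], [0, 0, -5.3, 0, 0, 0, -1], [0, 0, -5.6, 0, 0, 0, -1], [0, 0, -5.6, 0, 0, 0, -1]])

```text
t: 16.22
ee_pos: [519.4, -262.0, 173.0]
orientation: [0.408, -3.115, -0.0]
ft_force: [-0.6, -1.1, -6.0]
width: 20.2
grasp_force: 30.0
```

```bash
python3 s.py
```

```text
16.2167 [ 519.4 -262.   173. ] yaw 104.94 F [-0.59 -1.12 -6.03] M [ 0.11  -0.093  0.03 ] q6 -2.319 w 20.2
```

Tip is inside the hole with no contact. Lowering further.

Request:
servo_tool(increments=[[0, 0, -1, 0, 0, 0, -1], [0, 0, -2, 0, 0, 0, -1], [0, 0, -3, 0, 0, 0, -1], [0, 0, -4, 0, 0, 0, -1], [0, 0, -5, 0, 0, 0, -1], [0, 0, -6, 0, 0, 0, -1], [0, 0, -6.6, 0, 0, 0, -1], [0, 0, -6.9, 0, 0, 0, -1], [0, 0, -7.0, 0, 0, 0, -1], [0, 0, -7.0, 0, 0, 0, -1]])

```text
t: 17.05
ee_pos: [519.4, -262.0, 103.0]
orientation: [0.409, -3.115, -0.0]
ft_force: [-1.6, 0.4, -5.1]
width: 20.1
grasp_force: 30.0
```

```bash
python3 s.py
```

```text
17.05 [ 519.4 -262.   103. ] yaw 104.94 F [-1.59  0.44 -5.13] M [ 0.05  -0.123  0.021] q6 -2.319 w 20.1
```

Request:
servo_tool(increments=[[0, 0, -0.1, 0, 0, 0, -1], [0, 0, -0.2, 0, 0, 0, -1], [0, 0, -0.2, 0, 0, 0, -1]])

```text
t: 17.3
ee_pos: [519.8, -262.2, 101.7]
orientation: [-0.409, 3.114, -0.001]
ft_force: [-0.3, -0.5, -4.9]
width: 19.9
grasp_force: 30.0
```

Request:
servo_tool(increments=[[0, 0, -0.1, 0, 0, 0, -1], [0, 0, -0.1, 0, 0, 0, -1]])

```text
t: 17.47
ee_pos: [519.8, -262.2, 101.6]
orientation: [-0.408, 3.114, -0.001]
ft_force: [-3.0, 1.2, 5.3]
width: 19.6
grasp_force: 30.0
```

The neck is resting on the plate. Releasing.

Request:
servo_tool(increments=[[0, 0, 0.05, 0, 0, 0, -0.4], [0, 0, 0.05, 0, 0, 0, -0.2], [0, 0, 0.05, 0, 0, 0, 0], [0, 0, 0.05, 0, 0, 0, 0], [0, 0, 0.05, 0, 0, 0, 0], [0, 0, 1, 0, 0, 0, 0], [0, 0, 3, 0, 0, 0, 0], [0, 0, 6, 0, 0, 0, 0], [0, 0, 9, 0, 0, 0, 0], [0, 0, 12, 0, 0, 0, 0], [0, 0, 12, 0, 0, 0, 0], [0, 0, 12, 0, 0, 0, 0]])

```text
t: 18.47
ee_pos: [520.5, -262.5, 222.6]
orientation: [-0.408, 3.111, -0.004]
ft_force: [-0.4, -0.4, -1.3]
width: 44.1
grasp_force: 0.0
```

```bash
python3 s.py
python3 - <<'E'
from h import *
d=save("wrist","pics/w6.png");s=save("side","pics/s6.png");t=save("top","pics/t6.png")
T=cam(s);u,v=[int(x) for x in w2px(s,T,[519,-262,110])]
c=s["image"][max(0,v-45):v+45,u-60:u+60]
cv2.imwrite("pics/c6.png",np.hstack([cv2.resize(d["image"],(400,300)),cv2.resize(c,(400,300))])[:,:,::-1])
E
```

```text
18.4667 [ 520.5 -262.5  222.6] yaw 104.94 F [-0.36 -0.44 -1.31] M [ 0.097 -0.099 -0.041] q6 -2.319 w 44.1
```

View pics/c6.png

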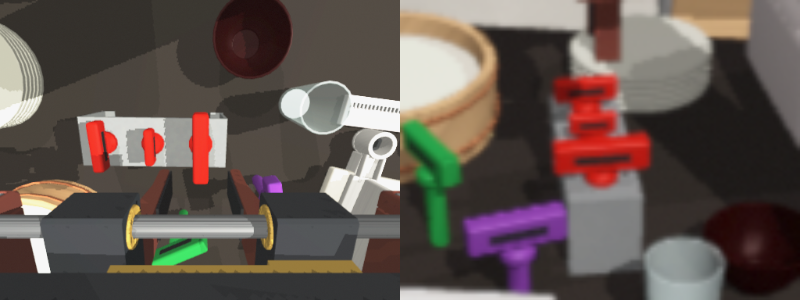

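The large key stands upright in its own hole at (200,148) of the left picture, released, and the other things are where they were. Handing in.

```bash
python3 -c "
from workcell import ctrl
print(ctrl.close_job())"
```

```text
the job is handed in; nothing more can be done
None
```

The large key dropped into the screw without any searching, the screw was tightened clockwise until firm (torque rose from about 0.15 to 0.65 N m), and the key is back upright in its own hole, released, with nothing else seen to have moved; the job was handed in at about 18.5 s of the 64 s, and no verdict came back.

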